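# Stir the toasted beans at the tasting stand

## Task

Take the upright wooden stirring stick and stir the beans in the blue bowl with it, its head kept down among the beans: start at the side of the bowl farthest from the robot and go two full turns anticlockwise as seen from above, back to the far side, so that the one dark bean is pushed away from where it lay. Then stand the stick upright in the middle of the green saucer and let go, with the dark bean still in the bowl.

Things in the scene. Friction and masses are not known exactly. Their poses are not given: they have to be found in the camera images.
- stick_mid (a point): Wooden stirring stick, 160 mm tall, 90 g, standing on its flat foot. Round handle 18 mm in diameter from 36 mm above the foot to the top; the head below is 34 mm in diameter over its lowest 12 mm. This point: on its axis, half-way up (80 mm above the foot); z axis up along the stick. Best held from above 110 to 125 mm above the foot, clear of the bowl's rim.
- stick_foot (a point): The middle of the underside of the stirring stick's head (its foot): on the stick's axis, 80 mm below stick_mid, 0 mm above the table at the start.
- bowl: Blue round bowl, fixed to the table. Origin: middle of its underside; axes as the world's (+x away from the robot, +y to its left). Flat inner floor 6 mm above the table, 150 mm across; walls 5 mm thick lean out to a rim 200 mm across, 58 mm up. Six loose beans lie on the floor in a ring of 40 mm radius; the middle is clear. A white bowl of bread rolls, as big, is not to be used.
- bean_dark_mid (a point): The dark brown bean among five pale ones in the blue bowl: loose discs 24 mm across, 14 mm thick, lying flat. This point is its centre, 7 mm above the bowl's floor. The ring of beans leaves free a circle of about 23 mm radius in the bowl's middle, where the stick can be let down; circles of about 30 mm radius about the middle stir the beans without jamming them against the wall.
- saucer_top (a point): Green flat round saucer, 110 mm in diameter, 8 mm thick, fixed on the table. This point is the middle of its flat top face, 8 mm above the table.
Not all that is in view belongs to the job. Of the things shaped like the part that bears stick_mid, the wooden one is meant.

How it is judged:
By the outcome, as a careful person would: the job done as asked, in the order asked, and still so for the second after the job is handed in, with the robot touching nothing.
It also fails if it takes over 67 s, if anything falls off the work surface, if the arm or the gripper's body presses on something with over 40 N, if the wrist force passes 120 N, or if a joint passes its speed limit or range.

## Robot

A 6-joint arm with a two-finger parallel gripper is mounted at the origin on the work surface. World frame = base frame: x ahead of the robot, y to its left, z up, the work surface at z = 0. Lengths are in m, angles in rad, forces in N, time in s.
With the tool pointing down it reaches from about 0.375 to 0.9 m from the base axis. Payload 3.1 kg.
Tool frame: the origin (TCP) lies at the very end of the fingers, on their centre line; the grasp point (between the pads) lies 19 mm behind it (manip.hold_point_z is the distance from the TCP to the grasp point, in m); y points along the fingers, z is the direction in which the jaws open and shut, and the axes are right-handed (so a half turn about y gives the same grasp; the last joint's range is limited). The gripper opens to 85 mm and grips with 20 to 120 N. Pads are 22 mm wide; open, the fingers measure 114 mm over their backs; the gripper's body (76 mm by 85 mm) begins 54 mm behind the grasp point. The pads swing forward as they close: fully open they stand 13 mm farther back than shut.
Start: joints at [-1.464, 0.527, 1.433, -0, 1.181, -0.178], TCP at [0.176, -0.6, 0.231] pointing down, gripper open.
Joint ranges: [-3.08, 3.08], [-0.75, 2.2], [0.22, 2.44], [-1.43, 4.57], [0, 2.65], [-2.85, 2.85]. Speed limits (rad/s): [2.79, 2.79, 3.14, 3.14, 3.14, 3.14].

## Interface

Orientations are given as a unit quaternion [x, y, z, w].
In Python, from station import manip, eyes, workorder gives the robot as it stands. The module is installed in compiled form; this text tells all that it offers.
- The arm moves only by the shell command python3 -m jog 'ROWS' [OPENING] [FORCE]. ROWS is JSON, a list of rows, each a list of 2 entries, a list of its own where there are three numbers: the shift along the tool's x, y, z in cm, then the turn about the tool's y in rad. A call has 1 to 20 rows; each row is the pose to reach, as a shift and turn from the pose commanded when the call began, along the tool's axes at that moment; what a row does not reach only later rows make up. A row lasts 1/12 s, in which the tool goes at most 41.7 mm and 7.16 degrees, less where a joint would pass 70% of its speed; a pose out of reach is approached as far as the arm can. A call with a gripper value outside its range is refused whole. OPENING is the finger opening in cm, from 0 to 8.54, set as the call begins (- or left out, the last holds). The fingers move at their own pace and stop on an object; FORCE is the grip in N (left out, the last holds). Time passes only in rows, so rows that repeat a pose let the fingers close. It gives the time, the measured TCP pose, the force and the opening at its end, in the units of the state.
- manip.sense(): the state, without advancing time (a new reading comes with each control period).
- eyes.snapshot(name): name is "scene" or "top" or "wrist"; returns a dict with "frame" (384x512x3 uint8, red, green, blue), "vfov" (degrees; the focal length in pixels is half the picture's height over the tangent of half this angle, whatever the lens; pixels are square), "cx", "cy" (the principal point, pixels), "k1" (the pictures are not rectified: a ray, as slopes to the right and down, at radius r is drawn at 1 + k1 r^2 times it, then the intrinsics apply), "rvec" (rotation vector, rad) and "tvec" (3), from world to camera coordinates, as OpenCV has them. Camera axes: x right, y down, z forward; pixel columns grow to the right and rows downward; lengths in m; the calibration is good to about 2 mm. A picture is of the moment at which its call begins. There is no depth.
- workorder.sign_off(): hands the job in, once; it reports no verdict.
The state is a dict: "t": time; "q": joint angles; "qd": joint speeds; "tau": joint torques, N m; "tcp_pos": TCP position; "tool_rot": TCP orientation; "force": force on the tool from outside, world axes, zero at the start; "ft_torque": the same for the moment, N m; "finger_gap": opening from 0.0 (shut) to 1.0 (fully open).
Only numpy, scipy, OpenCV 4.12 (cv2) and the standard library are available. Lean on these libraries where they do the work, as an engineer would, in place of code of your own. Each camera call takes 0.05 s, during which the arm holds its last target. There are 200 camera calls.

## Working session

There is one attempt and no reset: what is moved stays moved. The work goes in short steps, Python scripts to look and compute and a shell command to move; the robot and the scene stay as the last step left them, time stands still between calls to the robot, and variables do not carry over. Pictures are saved under pics/ and viewed, about 8 in all and at most 12, crops included, and the job is handed in when it is done.

```bash
mkdir -p pics; cat > h.py <<'E'
import numpy as np, cv2
from station import manip, eyes, workorder
from scipy.spatial.transform import Rotation as R
def snap(n,f=None):
    s=eyes.snapshot(n)
    if f: cv2.imwrite('pics/'+f,s['frame'][:,:,::-1])
    return s
def cam(s):
    h=s['frame'].shape[0]; fl=h/2/np.tan(np.radians(s['vfov'])/2)
    Rm=cv2.Rodrigues(np.array(s['rvec'],float))[0]; return fl,Rm,np.array(s['tvec'],float)
def ray(s,u,v):
    fl,Rm,t=cam(s); K=np.array([[fl,0,s['cx']],[0,fl,s['cy']],[0,0,1]])
    p=cv2.undistortPoints(np.array([[[u,v]]],float),K,np.array([s['k1'],0,0,0.]))[0,0]
    return -Rm.T@t, Rm.T@np.array([p[0],p[1],1])
def onz(s,u,v,z):
    c,d=ray(s,u,v); return c+d*(z-c[2])/d[2]
def proj(s,P):
    fl,Rm,t=cam(s); p=Rm@np.array(P)+t; a,b=p[:2]/p[2]; k=1+s['k1']*(a*a+b*b)
    return np.array([s['cx']+fl*a*k,s['cy']+fl*b*k])
def blobs(m,amin=30):
    n,l,st,c=cv2.connectedComponentsWithStats(m.astype(np.uint8))
    return [(c[i].round(1),st[i]) for i in range(1,n) if st[i][4]>=amin]
E
python3 - <<'E'
from h import *
a=snap('scene','scene.png');b=snap('top','top.png')
print({k:b[k] for k in b if k!='frame'});print({k:a[k] for k in a if k!='frame'})
s=manip.sense();print(s['tcp_pos'],s['tool_rot'],R.from_quat(s['tool_rot']).as_matrix().round(3),s['finger_gap'],manip.hold_point_z,s['t'])
E
```

```text
{'vfov': 49.48452099550407, 'cx': 251.83509668565836, 'cy': 193.42193054681368, 'k1': -0.00949029549606408, 'rvec': array([ 2.10816361, -2.09676059,  0.24123748]), 'tvec': array([-0.00331999,  0.59887148,  0.7614056 ])}
{'vfov': 55.53449272551755, 'cx': 258.43883630370146, 'cy': 193.40991965898132, 'k1': 0.009036335666891087, 'rvec': array([ 1.12678477,  2.53058284, -0.82435282]), 'tvec': array([ 0.397287  , -0.28509919,  1.02926696])}
[ 0.17555249 -0.59915388  0.23040992] [-0.10031572  0.70065869 -0.69924037  0.10038462] [[-0.96  -0.     0.281]
 [-0.281  0.002 -0.96 ]
 [-0.    -1.    -0.002]] 0.9955216770642734 0.0187 0.1
```

View pics/top.png

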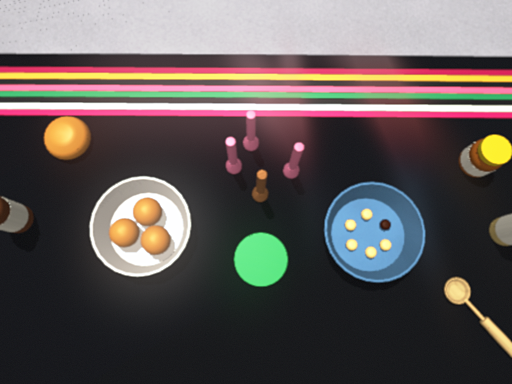

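View pics/scene.png

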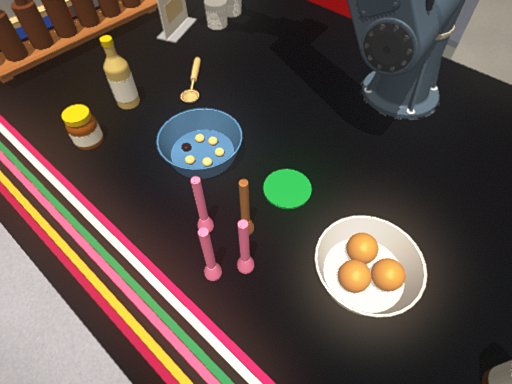

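Top view: four sticks, three pink at (233,155), (251,131) and (295,160), and one brown at (261,186). The brown one matches "wooden"; I'll confirm it with a crop. The blue bowl is at (375,231), the dark bean at (385,225) and the green saucer at (261,260).

```bash
python3 - <<'E'
from h import *
a=snap('scene');b=snap('top')
crop=np.hstack([cv2.resize(b['frame'][100:220,210:320],None,fx=3.5,fy=3.5,interpolation=2),cv2.resize(a['frame'][165:285,180:290],None,fx=3.5,fy=3.5,interpolation=2)])
cv2.imwrite('pics/crop.png',crop[:,:,::-1])
for n,s in(('top',b),('scene',a)):
    hsv=cv2.cvtColor(s['frame'],cv2.COLOR_RGB2HSV);H,S,V=[hsv[...,i].astype(int) for i in range(3)]
    g=(H>55)&(H<80)&(S>120)&(V>80)
    print(n,'green',[ (c,onz(s,*c,.008).round(4)) for c,t in blobs(g,500)if t[2]<100])
    w=(H>3)&(H<18)&(S>110)&(V>40)
    if n=='top': w[:, :210]=0;w[:,320:]=0;w[:150]=0;w[220:]=0
    else: w[:165]=0;w[250:]=0;w[:,:225]=0;w[:,275:]=0
    print('wood',blobs(w,20))
    ys,xs=np.where(w); 
    for y in sorted(set(ys)): print(y,xs[ys==y].min(),xs[ys==y].max(),end='; ')
    print()
    bl=(H>98)&(H<118)&(S>100)&(V>60)
    bb=[t for t in blobs(bl,2000)];print('blue',bb)
s=b;hsv=cv2.cvtColor(s['frame'],cv2.COLOR_RGB2HSV);H,S,V=[hsv[...,i].astype(int) for i in range(3)]
bl=((H>98)&(H<118)&(S>100)&(V>50)).astype(np.uint8);bl[:,:300]=0
c=max(cv2.findContours(bl,0,2)[0],key=cv2.contourArea)
e=cv2.fitEllipse(cv2.convexHull(c));print(e,onz(s,*e[0],.058),[onz(s,e[0][0]+d,e[0][1],.058)for d in(-e[1][0]/2,e[1][0]/2)])
reg=np.zeros_like(bl);cv2.circle(reg,tuple(int(x) for x in e[0]),38,1,-1)
print('pale',[(q,onz(s,*q,.018).round(4)) for q,t in blobs((reg>0)&(H>15)&(H<40)&(V>140),10)])
print('dark',[(q,onz(s,*q,.016).round(4),t[4]) for q,t in blobs((reg>0)&(V<75),10)])
print(np.linalg.norm(cam(b)[1].T@cam(b)[2]), -cam(b)[1].T@cam(b)[2])
E
```

```text
top green [(array([260.4, 259.1]), array([ 0.4737, -0.0186,  0.008 ]))]
wood [(array([260.3, 186.4]), array([252, 169,  17,  34, 397], dtype=int32))]
169 260 263; 170 258 265; 171 257 266; 172 257 267; 173 256 267; 174 256 267; 175 256 267; 176 256 267; 177 257 266; 178 257 266; 179 257 266; 180 257 265; 181 256 265; 182 256 265; 183 256 265; 184 256 265; 185 256 265; 186 255 265; 187 254 265; 188 253 266; 189 253 267; 190 252 267; 191 252 267; 192 252 267; 193 252 268; 194 252 267; 195 252 267; 196 252 267; 197 253 267; 198 253 266; 199 254 266; 200 255 265; 201 256 263; 202 260 260; 
blue [(array([375.1, 231.4]), array([ 324,  181,  102,  102, 7397], dtype=int32))]
scene green [(array([286.9, 188.3]), array([ 0.4786, -0.0173,  0.008 ]))]
wood [(array([245. , 202.9]), array([238, 178,  17,  58, 464], dtype=int32))]
178 244 244; 179 240 246; 180 239 247; 181 239 248; 182 238 248; 183 238 248; 184 238 248; 185 239 248; 186 239 248; 187 239 248; 188 239 248; 189 239 248; 190 239 248; 191 239 248; 192 239 248; 193 239 248; 194 239 248; 195 239 248; 196 239 248; 197 239 248; 198 240 248;
[... 545 characters left out ...]
653], dtype=int32))]
((374.2624206542969, 231.6757354736328), (98.7123031616211, 105.24850463867188), 132.6846466064453) [ 0.52497153 -0.24256839  0.058     ] [array([ 0.52447607, -0.14485211,  0.058     ]), array([ 0.5254478 , -0.34053805,  0.058     ])]
pale [(array([366.3, 213.9]), array([ 0.5678, -0.24  ,  0.018 ])), (array([350. , 224.4]), array([ 0.5454, -0.2048,  0.018 ])), (array([351.3, 244.1]), array([ 0.5045, -0.2055,  0.018 ])), (array([385. , 244.4]), array([ 0.5042, -0.2751,  0.018 ])), (array([370.4, 251.7]), array([ 0.4891, -0.244 ,  0.018 ]))]
dark [(array([384.7, 224.9]), array([ 0.5451, -0.2778,  0.016 ]), np.int32(54))]
0.968708706734058 [0.41264981 0.00112054 0.87642195]
```

View pics/crop.png

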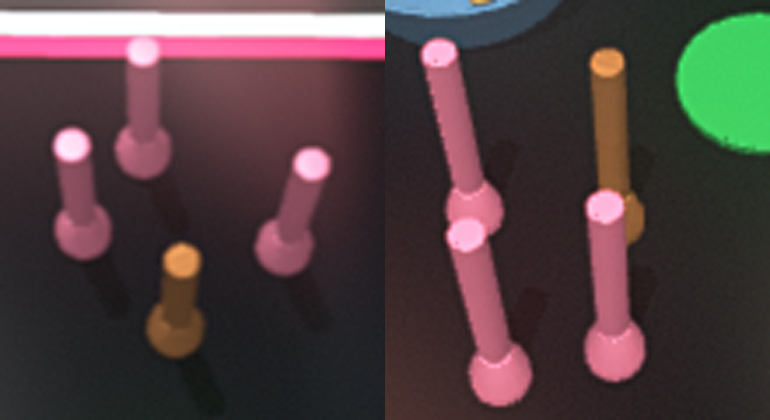

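The crop confirms it: the brown stick at (261,186) top and (245,203) scene is the only wooden one, and the other three are pink. Next I'll locate the sticks.

```bash
python3 - <<'E'
from h import *
a=snap('scene');b=snap('top')
print('top end',onz(b,261.6,174.2,.16),'scene',onz(a,243.4,182.5,.16))
print('head(top)',onz(b,259.8,194.5,.010))
c1,d1=ray(b,261.6,174.2);c2,d2=ray(a,243.4,182.5)
x=np.linalg.lstsq(np.c_[d1,-d2],c2-c1,rcond=None)[0];p,q=c1+d1*x[0],c2+d2*x[1];print('tri',p,q)
# crop coords /3.5 +(210,100)
for u,v in((72,145),(143,52),(311,163)): print('pink top',onz(b,210+u/3.5,100+v/3.5,.16).round(3))
for u,v in((83,231),(143,151),(285,247)): print('pink foot',onz(b,210+u/3.5,100+v/3.5,.012).round(3))
# green by contour
for s in(a,b):
    hsv=cv2.cvtColor(s['frame'],cv2.COLOR_RGB2HSV);m=cv2.inRange(hsv,(55,120,80),(80,255,255))
    if s is b: m[:200]=0
    c=max([c for c in cv2.findContours(m,0,2)[0] if cv2.boundingRect(c)[2]<100],key=cv2.contourArea)
    pts=np.array([onz(s,*p[0],.008)[:2] for p in c],np.float32);print('saucer',cv2.minEnclosingCircle(pts),cv2.fitEllipse(pts))
# bowl rim in scene
s=a;hsv=cv2.cvtColor(s['frame'],cv2.COLOR_RGB2HSV);m=cv2.inRange(hsv,(98,100,50),(118,255,255));m[:100]=0;m[185:]=0;m[:,:150]=0;m[:,250:]=0
cv2.imwrite('pics/m.png',m)
for s,m in((a,m),(b,None)):
    if m is None:
        hsv=cv2.cvtColor(s['frame'],cv2.COLOR_RGB2HSV);m=cv2.inRange(hsv,(98,100,50),(118,255,255));m[:,:300]=0
    c=cv2.convexHull(max(cv2.findContours(m,0,2)[0],key=cv2.contourArea))
    pts=np.array([onz(s,*p[0],.058)[:2] for p in c],np.float32)
    if s is a: pts=pts[pts[:,0]<.55]
    print('rim',cv2.fitEllipse(pts), cv2.minEnclosingCircle(pts))
E
```

```text
top end [ 0.61299136 -0.01717393  0.16      ] scene [ 0.61420034 -0.01658954  0.16      ]
head(top) [ 0.61000331 -0.01715807  0.01      ]
tri [ 0.61337856 -0.01720928  0.15861537] [ 0.61346782 -0.01734663  0.15864383]
pink top [0.674 0.039 0.16 ]
pink top [0.726 0.003 0.16 ]
pink top [ 0.665 -0.085  0.16 ]
pink foot [0.672 0.039 0.012]
pink foot [0.725 0.003 0.012]
pink foot [ 0.663 -0.085  0.012]
saucer ((0.4776584506034851, -0.019697818905115128), 0.057446908205747604) ((0.4770585000514984, -0.018851663917303085), (0.10866260528564453, 0.11243724822998047), 125.29463958740234)
saucer ((0.47444477677345276, -0.018574388697743416), 0.05672866106033325) ((0.47441044449806213, -0.018661001697182655), (0.11080280691385269, 0.11174998432397842), 178.6980743408203)
rim ((0.5304163694381714, -0.2426951378583908), (0.1994481235742569, 0.20290671288967133), 112.94599914550781) ((0.5260545015335083, -0.2432042360305786), 0.10012868791818619)
rim ((0.5277694463729858, -0.2427261918783188), (0.20224636793136597, 0.2027747482061386), 47.91621398925781) ((0.5276939272880554, -0.2426273077726364), 0.10181257873773575)
```

```bash
cat >> h.py <<'E'
def shift(P):
    s=manip.sense(); M=R.from_quat(s['tool_rot']).as_matrix()
    return (M.T@(np.array(P)-s['tcp_pos'])*100).round(2)
E
python3 -c "
from h import *
print(shift([.6125,-.017,.23]))"; python3 -m jog '[[[-29.1,0,-21.85],0],[[-29.1,0,-21.85],0]]' 8.5 | tail -5
```

```text
[-58.3    0.14 -43.64]
t: 0.47
tcp_pos: [0.2249, -0.5341, 0.231]
tool_rot: [0.099, -0.7, 0.701, -0.099]
force: [0.7, 1.0, -0.9]
finger_gap: 0.996
```

```bash
python3 -c "
from h import *
print(shift([.6125,-.017,.23]))"; python3 -m jog '[[[-51.6,0.1,-38.9],0],[[-51.6,0.1,-38.9],0],[[-51.6,0.1,-38.9],0],[[-51.6,0.1,-38.9],0],[[-51.6,0.1,-38.9],0],[[-51.6,0.1,-38.9],0],[[-51.6,0.1,-38.9],0],[[-51.6,0.1,-38.9],0],[[-51.6,0.1,-38.9],0],[[-51.6,0.1,-38.9],0],[[-51.6,0.1,-38.9],0],[[-51.6,0.1,-38.9],0],[[-51.6,0.1,-38.9],0],[[-51.6,0.1,-38.9],0],[[-51.6,0.1,-38.9],0],[[-51.6,0.1,-38.9],0],[[-51.6,0.1,-38.9],0],[[-51.6,0.1,-38.9],0],[[-51.6,0.1,-38.9],0],[[-51.6,0.1,-38.9],0]]' 6; python3 -c "
from h import *
snap('wrist','w1.png')
s=manip.sense();print(s['t'],s['q'].round(3),s['tcp_pos'],R.from_quat(s['tool_rot']).as_matrix().round(3));print(shift([.6125,-.017,.099]),shift([.6125,-.017,.23]))"
```

```text
[-5.157e+01  5.000e-02 -3.894e+01]
t: 2.13
tcp_pos: [0.6106, -0.0159, 0.2302]
tool_rot: [0.1, -0.7, 0.7, -0.099]
force: [-0.1, -1.0, -0.8]
finger_gap: 0.701
2.1833 [-0.209  0.51   1.47  -0.     1.163  1.079] [ 0.61064729 -0.01607788  0.23030872] [[-0.96  -0.001  0.279]
 [-0.279 -0.    -0.96 ]
 [ 0.001 -1.    -0.   ]]
[-0.16 13.13  0.14] [-0.15  0.03  0.14]
```

View pics/w1.png

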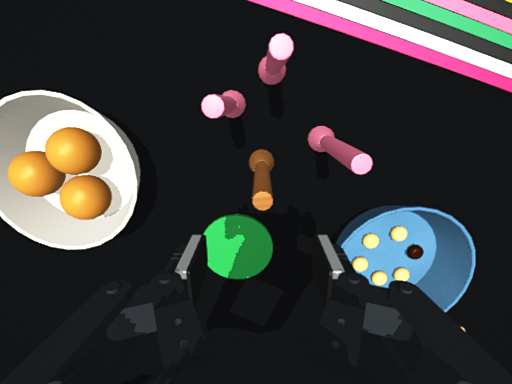

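The wrist view shows the brown stick between the fingers, with its top at (262,201) and its head at (262,162). The pink sticks are well clear. I'll cross-check its position from this view and then descend.

```bash
python3 - <<'E'
from h import *
s=snap('wrist');f=s['frame'];hsv=cv2.cvtColor(f,cv2.COLOR_RGB2HSV)
m=cv2.inRange(hsv,(5,150,170),(20,255,255));m[:185]=0;m[225:]=0;m[:,:240]=0;m[:,290:]=0
for c,t in blobs(m,20):print(c,t,onz(s,*c,.16))
print('head',onz(s,261.5,161,.010), shift([.6125,-.017,.23]))
E
```

```text
[262.1 200.3] [253 191  20  19 298] [ 0.61120919 -0.0176327   0.16      ]
head [ 0.61224795 -0.01809036  0.01      ] [-0.14  0.04  0.14]
```

```bash
python3 -m jog '[[[-0.13,3,0.15],0],[[-0.13,6,0.15],0],[[-0.13,9,0.15],0],[[-0.13,11,0.15],0],[[-0.13,12.5,0.15],0],[[-0.13,13.1,0.15],0],[[-0.13,13.1,0.15],0],[[-0.13,13.1,0.15],0],[[-0.13,13.1,0.15],0]]' 6; python3 -m jog '[[[0,0,0],0],[[0,0,0],0],[[0,0,0],0],[[0,0,0],0],[[0,0,0],0],[[0,0,0],0],[[0,0,0],0],[[0,0,0],0]]' 0 90;  python3 -m jog '[[[0,-1.5,0],0],[[0,-3,0],0],[[0,-6,0],0],[[0,-9,0],0],[[0,-9.2,0],0],[[0,-9.2,0],0],[[0,-9.2,0],0]]' ; python3 -c "
from h import *
snap('wrist','w2.png');snap('scene','s2.png');print(shift([.5265,-.242,.19]))"
```

```text
t: 2.98
tcp_pos: [0.6141, -0.0164, 0.1007]
tool_rot: [0.099, -0.7, 0.7, -0.101]
force: [-0.5, -0.2, -0.2]
finger_gap: 0.704
t: 3.65
tcp_pos: [0.614, -0.0162, 0.1002]
tool_rot: [0.1, -0.7, 0.7, -0.101]
force: [0.5, -1.2, 5.9]
finger_gap: 0.192
t: 4.23
tcp_pos: [0.612, -0.0154, 0.1902]
tool_rot: [-0.101, 0.7, -0.7, 0.1]
force: [-0.7, -0.5, -1.9]
finger_gap: 0.186
[14.53 -0.06 19.36]
```

View pics/s2.png

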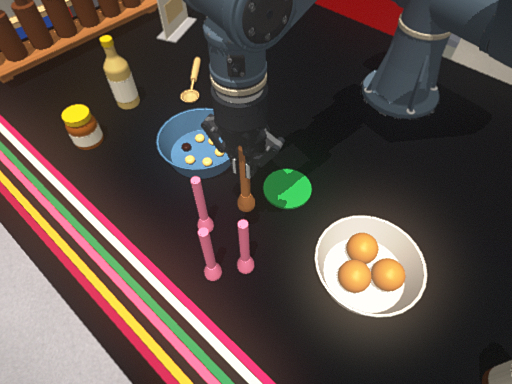

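The stick is held upright at about (245,180) and clear of the table. Moving over the bowl.

```bash
python3 -m jog '[[[2.5,0,3.3],0],[[5,0,6.6],0],[[7.5,0,10],0],[[10,0,13.3],0],[[12.4,0,16.5],0],[[13.7,0,18.3],0],[[14.4,0,19.2],0],[[14.4,0,19.2],0],[[14.4,0,19.2],0],[[14.4,0,19.2],0]]'; python3 - <<'E'
from h import *
s=snap('wrist','w3.png');t=snap('top','t3.png');a=snap('scene','s3.png')
i=np.hstack([cv2.resize(x,None,fx=k,fy=k) for x,k in((s['frame'],.78),(t['frame'][150:300,300:450],2),)if 0] or [cv2.resize(s['frame'],(400,300)),cv2.resize(a['frame'][70:190,120:280],(400,300))])
cv2.imwrite('pics/c3.png',i[:,:,::-1]);print(shift([.528,-.241,.19]))
E
```

```text
t: 5.17
tcp_pos: [0.5289, -0.2387, 0.1906]
tool_rot: [-0.101, 0.701, -0.699, 0.1]
force: [-0.3, 1.1, -1.3]
finger_gap: 0.189
[0.19 0.12 0.18]
```

View pics/c3.png

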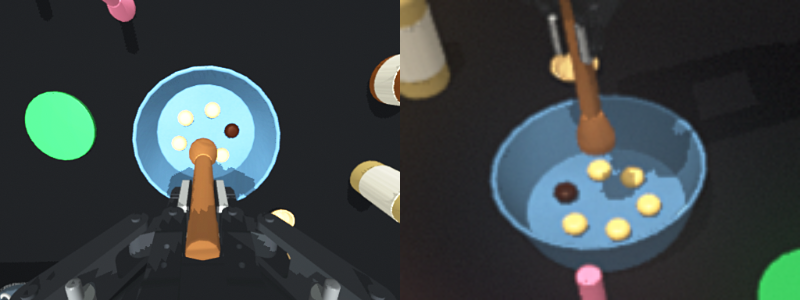

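```bash
python3 - <<'E'
from h import *
s=snap('wrist');a=snap('scene')
tp=manip.sense()['tcp_pos'];print(tp)
for n,x in(('w',s),('s',a)):
    hsv=cv2.cvtColor(x['frame'],cv2.COLOR_RGB2HSV);m=cv2.inRange(hsv,(4,110,50),(16,255,255))
    if n=='w': m[:170]=0;m[:,:235]=0;m[:,:][:,285:]=0
    else: m[:60]=0;m[133:]=0;m[:,:170]=0;m[:,225:]=0
    ys,xs=np.where(m)
    print(n,[(int(y),int(xs[ys==y].min()),int(xs[ys==y].max())) for y in sorted(set(ys))[::3]])
    print('expected foot',proj(x,[tp[0],tp[1],.09]),'h36',proj(x,[tp[0],tp[1],.126]),'top',proj(x,[tp[0],tp[1],.25]))
    print('head rim leftright', proj(x,[tp[0],tp[1]-.017,.096]),proj(x,[tp[0],tp[1]+.017,.096]),proj(x,[tp[0]+.017,tp[1],.096]),proj(x,[tp[0]-.017,tp[1],.096]))
E
```

```text
[ 0.52931903 -0.23920767  0.19135801]
w [(177, 257, 263), (180, 250, 269), (183, 246, 273), (186, 245, 274), (189, 244, 276), (192, 243, 277), (195, 242, 277), (198, 243, 276), (201, 243, 276), (204, 244, 275), (207, 246, 274), (210, 249, 271), (213, 250, 270), (216, 249, 270), (219, 248, 271), (222, 248, 271), (225, 248, 271), (228, 247, 271), (231, 247, 273), (234, 247, 273), (237, 245, 273), (240, 245, 273), (243, 245, 273), (246, 245, 273), (249, 245, 273), (252, 244, 274), (255, 244, 274), (258, 244, 274), (261, 244, 274), (264, 243, 275), (267, 243, 275), (270, 243, 275), (273, 243, 275), (276, 242, 276), (279, 242, 276), (282, 241, 276), (285, 241, 278), (288, 240, 278), (291, 240, 278), (294, 240, 279), (297, 240, 279), (300, 240, 279), (303, 239, 279), (306, 238, 280), (309, 238, 280), (312, 238, 281), (315, 237, 281), (318, 237, 281), (321, 237, 281), (324, 237, 281), (327, 237, 280), (330, 244, 274)]
expected foot [260.53986225 189.14803659] h36 [260.72753244 202.85480359] top [262.30752201 318.73633807]
head rim leftright [278.265917   196.11866539] [242.65552713 186.16542732] [265.94782515 173.91856967] [255.40273995 207.73358635]
s [(64, 183, 184), (67, 183, 185), (70, 184, 187), (73, 184, 188), (76, 185, 188), (79, 185, 188), (82, 186, 189), (85, 186, 189), (88, 187, 190), (91, 188, 190), (94, 188, 191), (97, 189, 197), (100, 189, 197), (103, 190, 198), (106, 190, 198), (109, 191, 198), (112, 192, 199), (115, 192, 200), (118, 192, 202), (121, 191, 204), (124, 191, 205), (127, 192, 204), (130, 194, 202)]
expected foot [198.42819878 126.97379529] h36 [196.19280823 114.73837331] top [187.02859842  64.63500974]
head rim leftright [192.94565413 121.46702302] [203.27196214 128.58180586] [192.36906464 128.98273556] [203.66125119 121.08005521]
```

```bash
python3 -m jog '[[[0.05,1.5,0.17],0],[[0.05,3,0.17],0],[[0.05,4.5,0.17],0],[[0.05,6,0.17],0],[[0.05,7.2,0.17],0],[[0.05,8,0.17],0],[[0.05,8.2,0.17],0],[[0.05,8.2,0.17],0],[[0.05,8.2,0.17],0]]'; python3 - <<'E'
from h import *
a=snap('scene');s=snap('wrist')
i=np.hstack([cv2.resize(s['frame'],(400,300)),cv2.resize(a['frame'][90:190,140:260],(400,300))])
cv2.imwrite('pics/c4.png',i[:,:,::-1])
M=R.from_quat(manip.sense()['tool_rot']).as_matrix()
z=[manip.sense()]
print(z[0]['force'],z[0]['tcp_pos'],M.round(3))
c=M[:,0]*0
r=3.0
print('first to far', (M.T@np.array([r,0,0])).round(2))
for k in range(0,25):
    th=np.radians(15*k); d=np.array([r*np.cos(th),r*np.sin(th),0]); print(15*k,(M.T@d).round(2)[[0,2]],end=' ')
E
```

```text
t: 6.17
tcp_pos: [0.5294, -0.2424, 0.1098]
tool_rot: [0.1, -0.7, 0.7, -0.101]
force: [0.3, -0.9, -0.6]
finger_gap: 0.188
[ 0.06108508  0.73451601 -1.3162752 ] [ 0.5295159  -0.24262291  0.11020004] [[-0.96   0.002  0.281]
 [-0.281 -0.001 -0.96 ]
 [-0.001 -1.     0.002]]
first to far [-2.88  0.    0.84]
0 [-2.88  0.84] 15 [-3.    0.07] 30 [-2.92 -0.71] 45 [-2.63 -1.44] 60 [-2.17 -2.07] 75 [-1.56 -2.56] 90 [-0.84 -2.88] 105 [-0.07 -3.  ] 120 [ 0.71 -2.91] 135 [ 1.44 -2.63] 150 [ 2.07 -2.17] 165 [ 2.56 -1.56] 180 [ 2.88 -0.84] 195 [ 3.   -0.07] 210 [2.92 0.71] 225 [2.63 1.44] 240 [2.17 2.07] 255 [1.56 2.56] 270 [0.84 2.88] 285 [0.07 3.  ] 300 [-0.71  2.91] 315 [-1.44  2.63] 330 [-2.07  2.17] 345 [-2.56  1.56] 360 [-2.88  0.84]
```

View pics/c4.png

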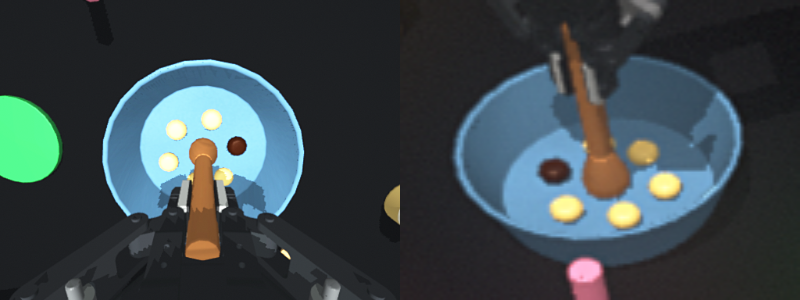

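The head is down in the clear middle of the ring. Now I'll lower it 2 mm, go to the far side and make the first turn.

```bash
python3 -m jog '[[[-0.4,0.1,0.12],0],[[-0.9,0.2,0.26],0],[[-1.4,0.2,0.41],0],[[-1.9,0.2,0.55],0],[[-2.4,0.2,0.7],0],[[-2.88,0.2,0.84],0],[[-2.88,0.2,0.84],0],[[-2.88,0.2,0.84],0],[[-2.88,0.2,0.84],0]]'; python3 -m jog '[[[-0.11,0,-1.03],0],[[0.13,0,-2.05],0],[[0.71,0,-2.91],0],[[1.55,0,-3.53],0],[[2.55,0,-3.82],0],[[3.59,0,-3.75],0],[[4.54,0,-3.34],0],[[5.3,0,-2.62],0],[[5.76,0,-1.68],0],[[5.87,0,-0.65],0],[[5.63,0,0.37],0],[[5.05,0,1.23],0],[[4.21,0,1.85],0],[[3.21,0,2.14],0],[[2.17,0,2.07],0],[[1.22,0,1.66],0],[[0.46,0,0.94],0],[[0,0,0],0],[[0,0,0],0]]'; python3 - <<'E'
from h import *
a=snap('scene');s=snap('wrist')
i=np.hstack([cv2.resize(s['frame'],(400,300)),cv2.resize(a['frame'][90:190,140:260],(400,300))])
cv2.imwrite('pics/c5.png',i[:,:,::-1]);z=manip.sense();print(z['tcp_pos'],z['force'],z['finger_gap'])
E
```

```text
t: 7.02
tcp_pos: [0.5586, -0.2421, 0.1072]
tool_rot: [-0.101, 0.7, -0.7, 0.1]
force: [-0.2, -0.3, -2.0]
finger_gap: 0.184
t: 8.6
tcp_pos: [0.5585, -0.2387, 0.107]
tool_rot: [-0.102, 0.701, -0.699, 0.101]
force: [-0.4, -0.2, -1.2]
finger_gap: 0.183
[ 0.55847008 -0.24081345  0.10724196] [ 1.09344074  0.52390843 -1.79869899] 0.18544026639908553
```

View pics/c5.png

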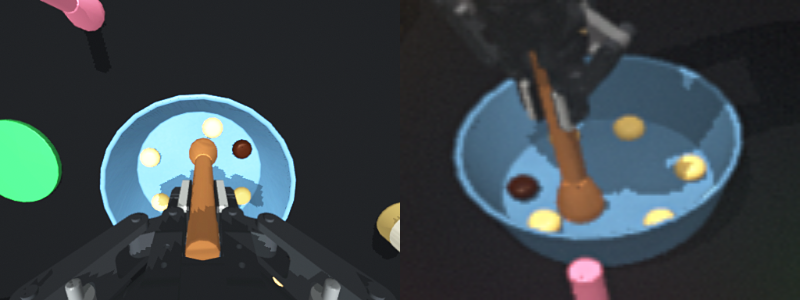

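The first turn is done and the stick is still upright. The dark bean has moved outward to (242,149) in the left half and is still in the bowl. Second turn, with a few degrees of overrun.

```bash
python3 -m jog '[[[-0.11,0,-1.03],0],[[0.13,0,-2.05],0],[[0.71,0,-2.91],0],[[1.55,0,-3.53],0],[[2.55,0,-3.82],0],[[3.59,0,-3.75],0],[[4.54,0,-3.34],0],[[5.3,0,-2.62],0],[[5.76,0,-1.68],0],[[5.87,0,-0.65],0],[[5.63,0,0.37],0],[[5.05,0,1.23],0],[[4.21,0,1.85],0],[[3.21,0,2.14],0],[[2.17,0,2.07],0],[[1.22,0,1.66],0],[[0.46,0,0.94],0],[[0,0,0],0],[[-0.1,0,-0.4],0],[[-0.1,0,-0.4],0]]'; python3 - <<'E'
from h import *
s=snap('wrist');f=s['frame'];z=manip.sense();print(z['tcp_pos'],z['force'],z['finger_gap'])
hsv=cv2.cvtColor(f,cv2.COLOR_RGB2HSV);H,S,V=[hsv[...,i].astype(int) for i in range(3)]
m=(V<110)&((H<12)|(H>165))&(S>60)
for c,t in blobs(m,60):
    if 120<c[0]<400 and 120<c[1]<300: print(c,t,onz(s,*c,.013))
E
```

```text
t: 10.37
tcp_pos: [0.5579, -0.2356, 0.1071]
tool_rot: [-0.102, 0.7, -0.699, 0.101]
force: [-0.6, 0.1, -1.3]
finger_gap: 0.187
[ 0.55811862 -0.23662015  0.10724473] [ 0.35542916  0.16034537 -1.19431093] 0.18959506032891832
[313.9 191.6] [302 180  25  24 418] [ 0.57148049 -0.28262466  0.013     ]
```

The dark bean went from (0.545,-0.278) to (0.571,-0.283), a shift of about 26 mm. Lift and carry to the saucer.

```bash
python3 -m jog '[[[0,-1,0],0],[[0,-3,0],0],[[0,-5.5,0],0],[[0,-8,0],0],[[0,-9,0],0],[[0,-9,0],0],[[0,-9,0],0]]'; python3 -c "
from h import *
print(shift([.477,-.018,.195]))
t=snap('top');cv2.imwrite('pics/t6.png',cv2.resize(t['frame'][170:300,300:450],None,fx=4,fy=4)[:,:,::-1])"
```

```text
t: 11.0
tcp_pos: [0.5585, -0.2385, 0.1978]
tool_rot: [0.1, -0.7, 0.7, -0.1]
force: [-1.1, 0.3, -1.6]
finger_gap: 0.187
[  1.64   0.26 -23.45]
```

```bash
python3 -m jog '[[[0.2,0,-2.5],0],[[0.4,0,-5.5],0],[[0.6,0,-9],0],[[0.9,0,-12.5],0],[[1.1,0,-16],0],[[1.3,0,-19],0],[[1.5,0,-21.5],0],[[1.64,0,-23],0],[[1.64,0,-23.4],0],[[1.64,0,-23.4],0],[[1.64,0,-23.4],0]]'; python3 - <<'E'
from h import *
w=snap('wrist');a=snap('scene');t=snap('top')
i=np.hstack([cv2.resize(w['frame'],(400,300)),cv2.resize(a['frame'][100:250,200:400],(400,300))]);i=np.vstack([i,np.hstack([cv2.resize(t['frame'][140:290,190:390],(400,300)),cv2.resize(t['frame'][170:290,300:460],(400,300))])])
cv2.imwrite('pics/c7.png',i[:,:,::-1])
tp=manip.sense()['tcp_pos'];print(tp,shift([.4775,-.018,.118]))
for n,x in(('w',w),('s',a)):
    print(n,'foot exp',proj(x,[tp[0],tp[1],tp[2]-.094]),'top exp',proj(x,[tp[0],tp[1],tp[2]+.06]))
    hsv=cv2.cvtColor(x['frame'],cv2.COLOR_RGB2HSV);m=cv2.inRange(hsv,(55,120,80),(80,255,255));m[:60]=0
    c=cv2.convexHull(max([c for c in cv2.findContours(m,0,2)[0] if cv2.boundingRect(c)[2]<180],key=cv2.contourArea))
    pts=np.array([onz(x,*p[0],.008)[:2] for p in c],np.float32);print('saucer',cv2.minEnclosingCircle(pts))
    m=cv2.inRange(hsv,(4,110,50),(16,255,255))
    u,v=proj(x,[tp[0],tp[1],tp[2]-.094]);u=int(u);v=int(v);k=40
    ys,xs=np.where(m[v-k:v+k,u-k:u+k]);ys+=v-k;xs+=u-k
    print([(int(y),int(xs[ys==y].min()),int(xs[ys==y].max())) for y in sorted(set(ys))[::3]])
E
```

```text
t: 11.97
tcp_pos: [0.4775, -0.0187, 0.1967]
tool_rot: [0.101, -0.7, 0.7, -0.1]
force: [0.7, -0.1, -1.4]
finger_gap: 0.19
[ 0.47791722 -0.01934338  0.19706938] [ 0.    7.91 -0.14]
w foot exp [260.76105972 191.29114694] top exp [263.13826215 321.16353952]
saucer ((0.4720170795917511, -0.019231418147683144), 0.055394601076841354)
[(177, 257, 263), (180, 250, 269), (183, 246, 273), (186, 245, 274), (189, 244, 276), (192, 243, 277), (195, 242, 277), (198, 243, 277), (201, 243, 276), (204, 245, 275), (207, 246, 274), (210, 249, 271), (213, 248, 271), (216, 248, 271), (219, 247, 272), (222, 247, 272), (225, 247, 272), (228, 247, 272)]
s foot exp [289.24531956 159.63271898] top exp [295.35086856  99.50956952]
saucer ((0.4775501489639282, -0.01877773553133011), 0.05712045729160309)
[(119, 289, 295), (122, 289, 294), (125, 288, 294), (128, 288, 294), (131, 287, 295), (134, 287, 296), (137, 287, 296), (140, 287, 295), (143, 286, 295), (146, 286, 295), (149, 286, 294), (152, 283, 296), (155, 282, 296), (158, 281, 297), (161, 281, 297), (164, 282, 296), (167, 285, 292)]
```

View pics/c7.png

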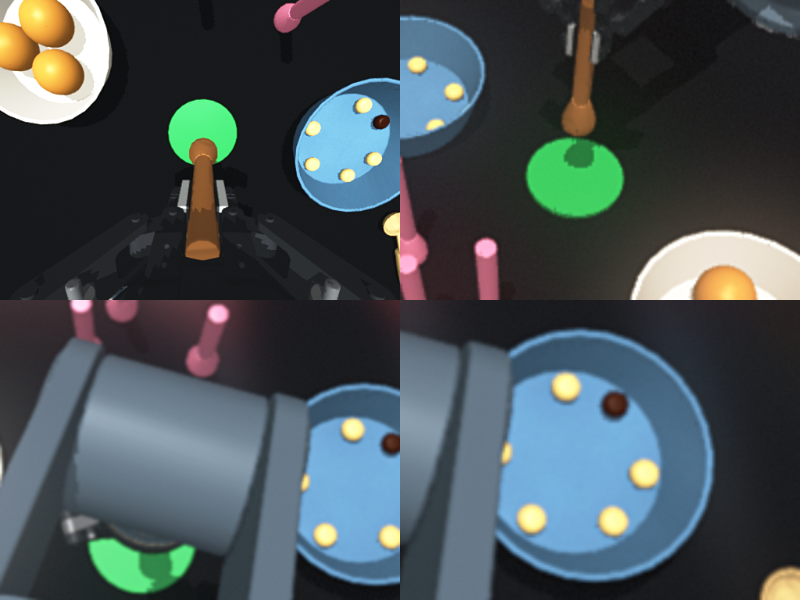

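The dark bean is displaced and still in the bowl, and the stick is upright over the saucer. Lowering.

```bash
python3 -m jog '[[[0.07,2,0],0],[[0.07,4.5,0],0],[[0.07,6.5,0],0],[[0.07,7.8,0],0],[[0.07,8.2,0],0],[[0.07,8.5,0],0],[[0.07,8.6,0],0],[[0.07,8.6,0],0],[[0.07,8.6,0],0]]'; python3 -m jog '[[[0,0.1,0],0],[[0,0.2,0],0],[[0,0.25,0],0],[[0,0.25,0],0]]';python3 - <<'E'
from h import *
z=manip.sense();print(z['tcp_pos'],z['force'])
w=snap('wrist');a=snap('scene')
i=np.hstack([cv2.resize(w['frame'],(400,300)),cv2.resize(a['frame'][120:220,220:353],(400,300))])
cv2.imwrite('pics/c8.png',i[:,:,::-1])
E
```

```text
t: 12.87
tcp_pos: [0.4772, -0.0187, 0.1121]
tool_rot: [0.1, -0.7, 0.7, -0.101]
force: [-0.9, 0.3, -1.0]
finger_gap: 0.192
t: 13.2
tcp_pos: [0.4766, -0.0183, 0.1089]
tool_rot: [0.1, -0.7, 0.7, -0.1]
force: [0.3, -0.2, -0.8]
finger_gap: 0.186
[ 0.47656104 -0.01834621  0.1089459 ] [ 0.26674291 -0.23562367 -0.82262875]
```

View pics/c8.png

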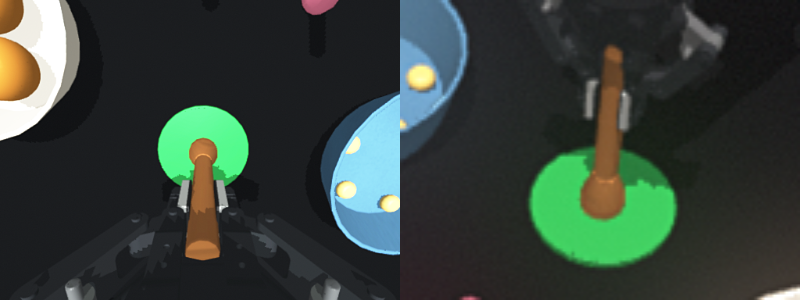

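The stick is about 3 mm short of the saucer's middle, toward the robot. I'll nudge it away and feel for contact.

```bash
python3 -m jog '[[[-0.1,0,0.03],0],[[-0.23,0,0.07],0],[[-0.23,0,0.07],0],[[-0.23,0.05,0.07],0],[[-0.23,0.1,0.07],0],[[-0.23,0.1,0.07],0],[[-0.23,0.1,0.07],0]]'; python3 -m jog '[[[0,0.05,0],0],[[0,0.05,0],0],[[0,0.05,0],0]]'
```

```text
t: 13.88
tcp_pos: [0.4792, -0.0185, 0.1082]
tool_rot: [0.1, -0.7, 0.7, -0.101]
force: [-0.5, 0.2, 5.4]
finger_gap: 0.188
t: 14.13
tcp_pos: [0.4793, -0.0185, 0.1081]
tool_rot: [0.1, -0.7, 0.7, -0.101]
force: [-0.4, -0.2, 8.2]
finger_gap: 0.188
```

Contact (8 N). Release slowly to 5 cm, then rise straight up and move back.

```bash
python3 -m jog '[[[0,-0.05,0],0],[[0,-0.05,0],0]]'; python3 -m jog '[[[0,0,0],0],[[0,0,0],0],[[0,0,0],0],[[0,0,0],0],[[0,0,0],0],[[0,0,0],0]]' 5 20; python3 -m jog '[[[0,-1,0],0],[[0,-3,0],0],[[0,-6,0],0],[[0,-9,0],0],[[0,-12,0],0],[[0,-14,0],0],[[0,-14,0],0],[[0,-14,0],0]]'; python3 -m jog '[[[0,0,4],0],[[0,0,8],0],[[0,0,12],0],[[0,0,16],0],[[0,0,20],0],[[0,0,24],0],[[0,0,28],0],[[0,0,32],0],[[0,0,35],0],[[0,0,37],0],[[0,0,37],0],[[0,0,37],0],[[0,0,37],0]]'; python3 - <<'E'
from h import *
t=snap('top');a=snap('scene')
i=np.hstack([cv2.resize(t['frame'][140:300,240:453],(400,300)),cv2.resize(a['frame'][90:240,140:340],(400,300))])
cv2.imwrite('pics/c9.png',i[:,:,::-1])
E
```

```text
t: 14.3
tcp_pos: [0.4792, -0.0185, 0.1081]
tool_rot: [0.1, -0.7, 0.7, -0.101]
force: [0.1, 0.1, 5.3]
finger_gap: 0.191
t: 14.8
tcp_pos: [0.4789, -0.0184, 0.1077]
tool_rot: [-0.1, 0.7, -0.7, 0.1]
force: [-0.5, -0.3, -0.4]
finger_gap: 0.585
t: 15.47
tcp_pos: [0.4794, -0.0185, 0.2488]
tool_rot: [0.099, -0.7, 0.7, -0.101]
force: [-0.8, 0.6, -0.7]
finger_gap: 0.586
t: 16.55
tcp_pos: [0.5819, -0.372, 0.2457]
tool_rot: [-0.101, 0.701, -0.699, 0.099]
force: [-0.0, 0.8, -0.2]
finger_gap: 0.584
```

View pics/c9.png

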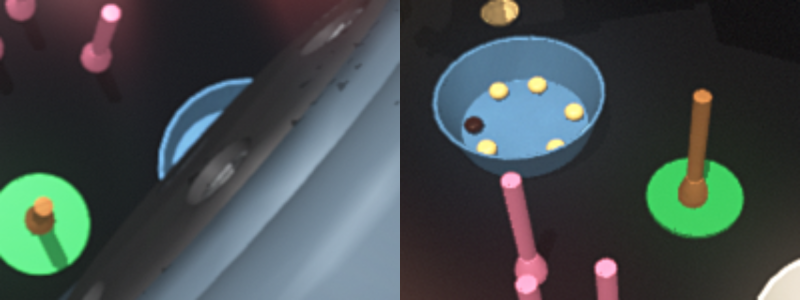

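The scene view shows the stick standing upright on the saucer at (693,190), free of the gripper, and the dark bean still in the bowl at (473,125). I'll check the centring numerically.

```bash
python3 - <<'E'
from h import *
t=snap('top');a=snap('scene')
for n,x in(('t',t),('s',a)):
    hsv=cv2.cvtColor(x['frame'],cv2.COLOR_RGB2HSV);m=cv2.inRange(hsv,(55,120,60),(80,255,255))
    if n=='t': m[:200]=0
    c=cv2.convexHull(max([c for c in cv2.findContours(m,0,2)[0] if cv2.boundingRect(c)[2]<120],key=cv2.contourArea))
    pts=np.array([onz(x,*p[0],.008)[:2] for p in c],np.float32);C=cv2.minEnclosingCircle(pts);print(n,'saucer',C)
    w=cv2.inRange(hsv,(3,90,40),(18,255,255))
    bx=cv2.boundingRect(c);msk=np.zeros_like(w);msk[bx[1]-40:bx[1]+bx[3],bx[0]:bx[0]+bx[2]]=1;w=w*msk
    ys,xs=np.where(w>0);print([(int(y),int(xs[ys==y].min()),int(xs[ys==y].max())) for y in sorted(set(ys))])
    for P in([C[0][0],C[0][1]]),: 
        pr=[proj(x,[P[0]+.017*np.cos(k),P[1]+.017*np.sin(k),z]) for k in np.arange(0,6.28,.2) for z in(.008,.02)];pr=np.array(pr);print('if centred: u',pr[:,0].min(),pr[:,0].max(),'v',pr[:,1].min(),pr[:,1].max(),'top',proj(x,[*P,.168]))
E
```

```text
t saucer ((0.4743385314941406, -0.01882319524884224), 0.05723858252167702)
[(246, 261, 265), (247, 260, 266), (248, 259, 266), (249, 259, 267), (250, 258, 267), (251, 256, 266), (252, 256, 266), (253, 255, 267), (254, 255, 267), (255, 254, 267), (256, 254, 267), (257, 254, 267), (258, 254, 267), (259, 255, 267), (260, 255, 267), (261, 255, 266), (262, 256, 265), (263, 258, 264)]
if centred: u 252.29936108155397 268.97502796279883 v 249.97117542254534 267.10962165893864 top [262.70602092 252.00334474]
s saucer ((0.47706863284111023, -0.018873393535614014), 0.057593271136283875)
[(134, 288, 292), (135, 287, 294), (136, 286, 295), (137, 286, 295), (138, 286, 296), (139, 286, 296), (140, 286, 295), (141, 286, 295), (142, 286, 295), (143, 286, 295), (144, 286, 295), (145, 286, 295), (146, 285, 294), (147, 286, 294), (148, 285, 294), (149, 285, 294), (150, 285, 294), (151, 285, 294), (152, 285, 294), (153, 285, 294), (154, 285, 293), (155, 285, 293), (156, 285, 293), (157, 285, 293), (158, 285, 293), (159, 285, 293), (160, 285, 293), (161, 284, 293), (162, 284, 292), (163, 284, 292), (164, 284, 292), (165, 284, 292), (166, 284, 292), (167, 284, 292), (168, 284, 292), (169, 284, 291), (170, 284, 291), (171, 284, 291), (172, 284, 291), (173, 284, 291), (174, 284, 290), (175, 284, 290), (176, 284, 290), (177, 284, 290), (178, 283, 290), (179, 282, 291), (180, 282, 291), (181, 281, 291), (182, 281, 292), (183, 280, 292), (184, 280, 292), (185, 279, 292), (186, 279, 293), (187, 279, 292), (188, 279, 292), (189, 280, 292), (190, 281, 291), (191, 281, 291), (192, 283, 289), (193, 287, 287)]
if centred: u 279.2597161696442 294.7810017705992 v 178.3076322566856 193.60459799970016 top [292.02349114 136.81060979]
```

```bash
python3 -c "
from h import *
print(workorder.sign_off(), manip.sense()['t'])"
```

```text
the job is handed in; nothing more can be done
the job is handed in; nothing more can be done
```

The job is done and handed in after about 17 s of the 67 s allowed. I gripped the wooden stick and made two anticlockwise turns in the blue bowl at about 30 mm radius. They started and ended at the far side, with the head about 1–2 mm above the bowl's floor. I then stood the stick on the green saucer, let go and backed the arm away.

Last checks:
- **Stick:** it stands upright and free on the saucer. The two cameras disagree slightly on centring: the top view puts it about 4 mm past the middle, the scene view 0–2 mm.
- **Dark bean:** it moved about 26 mm from where it lay and is still in the bowl.
- **Forces:** the highest force I read was about 8 N, while setting the stick down. I read forces only at the end of each move, not during it.

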